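# Stock the display rack with a tray of owl planters

## Task

Lift the cardboard tray of four white owl planters by the carrying tab in its middle, carry it level and set it down in the framed pocket on the lower deck of the small steel rack, under the wire shelf, so that it lies flat inside the frame with all four planters still standing in it. Keep hold of it until it rests on the pocket's floor, then let go and draw back. Leave the other pots, saucers, tape and scanner where they are.

Things in the scene. Friction and masses are not known exactly. Their poses are not given: they have to be found in the camera images.
- tray: Loose open cardboard tray, 180 (its x) x 140 (y) mm, walls 30 mm high and 5 mm thick, floor 5 mm. An upright carrying tab stands in its middle; a divider 30 mm high, 6 mm thick runs along its x below the tab. With the planters it weighs about 0.6 kg. Origin: centre of the underside; z up. It starts on the right of the bench.
- tray_tab (a point): Point in the middle of the tray's carrying tab, 85 mm above the tray's underside; the tab is 60 mm long (along the tray's x), 12 mm thick (along y) and its top is 100 mm above the tray's underside. Axes as the tray's (fingers close along y).
- rack: Fixed small steel rack on the left of the bench, 320 mm wide (its y), 235 mm deep, its open front facing -x of its frame (towards the robot). Lower deck: a dark wooden board 12 mm thick with a framed pocket in its middle; a wire shelf above; two posts 310 mm high at the rear corners (x = +113, y = +-151 mm); sides open. Origin: on the bench under the pocket's centre; z up.
- shelf_edge (a point): Middle of the wire shelf's front bar (10 mm thick), 260 mm above the bench, 20 mm in front of the pocket's centre. The shelf (underside 255 mm above the bench) covers all behind this bar, so the tray goes in from the front with the tool leaning back 30 to 45 degrees towards the rack's front. Axes as the rack's.
- pocket (a point): Centre of the pocket's floor, 12 mm above the bench; axes as the rack's. The pocket is 190 mm (x) x 150 mm (y) inside, fenced by dark steel strips 8 mm wide that stand 10 mm above its floor (tops 22 mm above the bench). The tray fits with its long side along the pocket's x, either way round.
- owl0: White ceramic owl planter, square, 50 x 50 mm, 50 mm high (ear tips 56 mm), 0.09 kg, standing loose in the tray, in one of its four corners (about 45 mm along x and 34 mm along y from the middle). Origin: centre of the underside; z up.
- owl1: White ceramic owl planter, square, 50 x 50 mm, 50 mm high (ear tips 56 mm), 0.09 kg, standing loose in the tray, in one of its four corners (about 45 mm along x and 34 mm along y from the middle). Origin: centre of the underside; z up.
- owl2: White ceramic owl planter, square, 50 x 50 mm, 50 mm high (ear tips 56 mm), 0.09 kg, standing loose in the tray, in one of its four corners (about 45 mm along x and 34 mm along y from the middle). Origin: centre of the underside; z up.
- owl3: White ceramic owl planter, square, 50 x 50 mm, 50 mm high (ear tips 56 mm), 0.09 kg, standing loose in the tray, in one of its four corners (about 45 mm along x and 34 mm along y from the middle). Origin: centre of the underside; z up.
- rackpot_l: Round green cup-shaped pot, 58 mm across, 55 mm high, standing loose on the rack's deck, left of the pocket (y = +122 mm, x = +40 mm in the rack's frame). Not to be moved. Origin: underside (centre).
- rackpot_r: The same kind of pot, right of the pocket (y = -122 mm, x = +40 mm). Not to be moved. Origin: underside (centre).
- saucers: Stack of terracotta saucers, 90 mm across, 36 mm high, loose on the middle of the bench. Not to be moved. Origin: underside (centre).
- tape: Grey roll of tape lying flat, 90 mm across, 45 mm high, loose on the middle of the bench. Not to be moved. Origin: underside (centre).
- hexpot: Pale marbled pot, 96 mm across, 100 mm high, loose in the middle of the bench, towards the far edge. Not to be moved. Origin: underside (centre).
- scanner: Grey and black hand scanner lying in the middle of the bench, nearest the robot, 130 mm long (its x), 30 mm high. Not to be moved. Origin: underside (centre).
Things that resemble listed ones, but are neither listed nor needed, are in the scene too. What is shaped like the tray but purple is not meant. Leave any yellow look-alike of the owl2 alone.

How it is judged:
By the outcome, as a careful person would: the job done as asked, in the order asked, and still so for the second after the job is handed in, with the robot touching nothing.
It also fails if it takes over 61 s, if anything falls off the work surface, if the arm or the gripper's body presses on something with over 40 N, if the wrist force passes 120 N, or if a joint passes its speed limit or range.

## Robot

A 6-joint arm with a two-finger parallel gripper is mounted at the origin on the work surface. World frame = base frame: x ahead of the robot, y to its left, z up, the work surface at z = 0. Lengths are in m, angles in rad, forces in N, time in s.
With the tool pointing down it reaches from about 0.35 to 0.775 m from the base axis. Payload 7.3 kg.
Tool frame: the origin (TCP) lies midway between the tips of the shut fingers; the grasp point (between the pads) lies 19 mm behind it (tcp_to_grasp is the distance from the TCP to the grasp point, in m); z points along the fingers, y is the line along which they close (so a half turn about z gives the same grasp; the last joint's range is limited). The gripper opens to 92 mm and grips with 3 to 60 N. Pads are 19 mm wide; open, the fingers measure 130 mm over their backs; the gripper's body (75 mm by 190 mm) begins 47 mm behind the grasp point.
Start: joints at [-1.363, 0.342, 1.524, -0, 1.275, -0.146], TCP at [0.182, -0.492, 0.227] pointing down, gripper open.
Joint ranges: [-2.53, 2.53], [-0.77, 2.02], [0.04, 2.7], [-1, 4.14], [0.28, 2.66], [-3.11, 3.11]. Speed limits (rad/s): [2.57, 2.57, 3.14, 3.14, 3.14, 3.14].

## Interface

Orientations are given as [roll, pitch, yaw] about the fixed x, y, z axes, in that order (R = Rz(yaw) Ry(pitch) Rx(roll)).
In Python, from cell import observe, read_camera, calibration, hand_in, tcp_to_grasp gives the robot as it stands.
- The arm moves only by the tool send_rows, never from a script. Its argument "targets" is a list of rows, each a list of 5 numbers: the opening, from 0 (shut) to 1 (fully open), then the shift along the world's x, y, z in m, then the turn about the world's z in rad. A call has 1 to 5 rows; each row shifts and turns the commanded pose from where the row before left it; what a row does not reach is not made up. A row lasts 1/10 s, in which the tool goes at most 50 mm and 8.59 degrees, less where a joint would pass 70% of its speed; a pose out of reach is approached as far as the arm can. A call is refused whole if a number of a shift passes 0.05 or a number of a turn 0.15, either way. A call with a gripper value outside its range is refused whole. The fingers move at their own pace and stop on an object; "grip_force" is the grip in N (left out, the last holds). Time passes only in rows, so rows that do not move let the fingers close. It gives the time, the measured TCP pose, the force, the opening and the grip force at its end, in the units of the state.
- observe(): the state, without advancing time (a new reading comes with each control period).
- read_camera(name): name is "scene" or "top"; returns (picture, depth): 480x640x3 uint8, red, green, blue; 480x640 float32, m along the optical axis (not along the pixel's ray), 0 where there is no reading.
- calibration(name): a dict with "intrinsics" (3x3 intrinsics, pixels), "world_to_cam" (4x4, takes a point from world to camera coordinates). Camera axes: x right, y up, looking along -z (the intrinsics and any distortion apply to the point x, -y, -z); pixel columns grow to the right and rows downward; lengths in m; the calibration is good to about 2 mm. A picture is of the moment at which its call begins. calibration takes no time and is no camera call.
- hand_in(): hands the job in; it is judged then, once.
The state is a dict: "time": time; "qpos": joint angles; "qvel": joint speeds; "joint_efforts": joint torques, N m; "tool_pos": TCP position; "tool_rot": TCP orientation; "contact_force": force on the tool from outside, world axes, zero at the start; "torque": the same for the moment, N m; "opening": finger opening in m; "grip_force": force on a finger pad.
Only numpy, scipy, OpenCV 4.12 (cv2) and the standard library are available. Lean on these libraries where they do the work, as an engineer would, in place of code of your own. Each camera call takes 0.05 s, during which the arm holds its last target. There are 200 camera calls.

## Working session

There is one attempt and no reset: what is moved stays moved. The work goes in short steps, Python scripts to look and compute and a tool call to move; the robot and the scene stay as the last step left them, time stands still between calls to the robot, and variables do not carry over. Pictures are saved under pics/ and viewed, at most 10 in all, crops included, and the job is handed in when it is done.

Besides the shell and the picture viewer there is one more tool, called after "Request:" as name(argument=value, ...) on one line, values as JSON. send_rows: Moves the arm, as the interface text tells. Its arguments: {"type":"object","properties":{"targets":{"type":"array","items":{"type":"array","items":{"type":"number"}}},"grip_force":{"type":"number"}},"required":["targets"]}

```bash
ls; mkdir -p pics; python3 - <<'E'
from cell import *
import cv2,numpy as np
print(observe(),tcp_to_grasp)
for n in("scene","top"):
    p,d=read_camera(n);cv2.imwrite(f"pics/{n}0.png",p[:,:,::-1]);np.savez(f"{n}0.npz",p=p,d=d)
    c=calibration(n);print(n,c)
E
```

```text
pics
{'time': 0.0, 'qpos': array([-1.36296465e+00,  3.42713182e-01,  1.52500431e+00,  7.56823631e-06,
        1.27540878e+00, -1.46002279e-01]), 'qvel': array([ 0.0005076 ,  0.00079007, -0.00059995, -0.00055228,  0.00033712,
       -0.00158372]), 'joint_efforts': array([-1.09991252e-03, -4.31245708e+01, -2.44224304e+01,  7.16293976e-02,
        5.60534012e-02, -1.18482512e-04]), 'tool_pos': array([ 0.1818484 , -0.4920687 ,  0.22605435]), 'tool_rot': array([-3.14007640e+00, -2.30277799e-04,  3.53831572e-01]), 'contact_force': array([ 0.11984937, -0.05743954,  0.32006666]), 'torque': array([ 0.04217035, -0.06516649,  0.0208652 ]), 'grip_force': 0.0, 'opening': 0.09172249174433962} 0.0188
scene {'intrinsics': array([[519.30069606,   0.        , 314.81064687],
       [  0.        , 519.30069606, 234.30725622],
       [  0.        ,   0.        ,   1.        ]]), 'world_to_cam': array([[-0.54460538,  0.83866897,  0.00627279,  0.30659966],
       [-0.71777515, -0.46994338,  0.51376263,  0.30580164],
       [ 0.43382463,  0.27529544,  0.85790944, -1.6435487 ],
       [ 0.        ,  0.        ,  0.        ,  1.        ]])}
top {'intrinsics': array([[594.81576068,   0.        , 315.94694699],
       [  0.        , 594.81576068, 246.53651053],
       [  0.        ,   0.        ,   1.        ]]), 'world_to_cam': array([[-5.00687267e-04, -9.99846929e-01,  1.74890801e-02,
        -3.76535242e-02],
       [ 9.94132300e-01,  1.39411855e-03,  1.08162037e-01,
        -5.62855586e-01],
       [-1.08169863e-01,  1.74406148e-02,  9.93979429e-01,
        -1.52861326e+00],
       [ 0.00000000e+00,  0.00000000e+00,  0.00000000e+00,
         1.00000000e+00]])}
```

View pics/scene0.png

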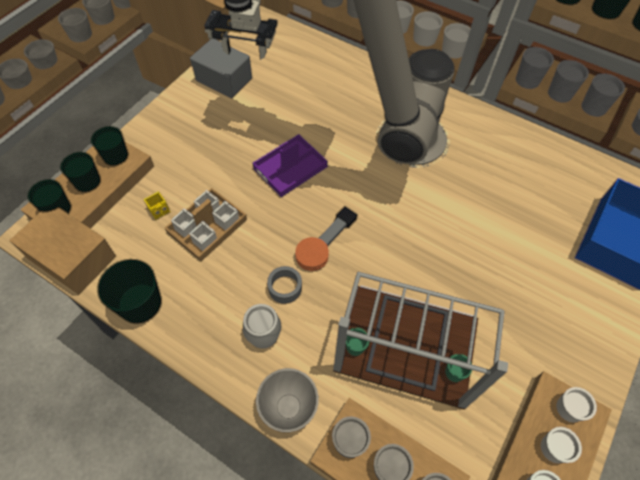

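View pics/top0.png

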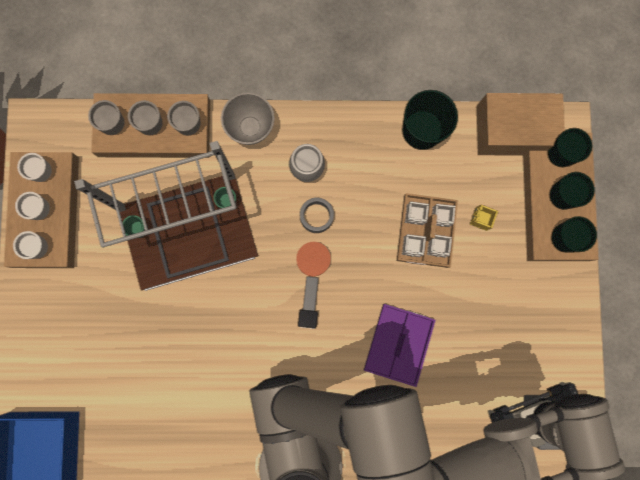

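The top view shows the cardboard tray at about (428,230), the purple tray look-alike at (400,345) and the yellow owl at (484,217). The rack is at (190,220), turned by about 15°. In the scene view the tray is at (206,224), the purple one at (290,165), the yellow owl at (157,206) and the rack at (415,335). The cardboard tray with four white owls is the one wanted, so I'll check it in a close crop.

```bash
python3 - <<'E'
import cv2,numpy as np
T=np.load("top0.npz")["p"][:,:,::-1];S=np.load("scene0.npz")["p"][:,:,::-1]
def c(im,x,y,w,k): return cv2.resize(im[y:y+w*3//4,x:x+w],(400,300),interpolation=cv2.INTER_CUBIC)
a=np.vstack([np.hstack([c(T,380,185,100,4),c(S,155,185,100,4)]),np.hstack([c(T,70,140,200,2),c(S,320,260,200,2)])])
cv2.imwrite("pics/crop1.png",a)
E
```

```text
(no output)
```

View pics/crop1.png

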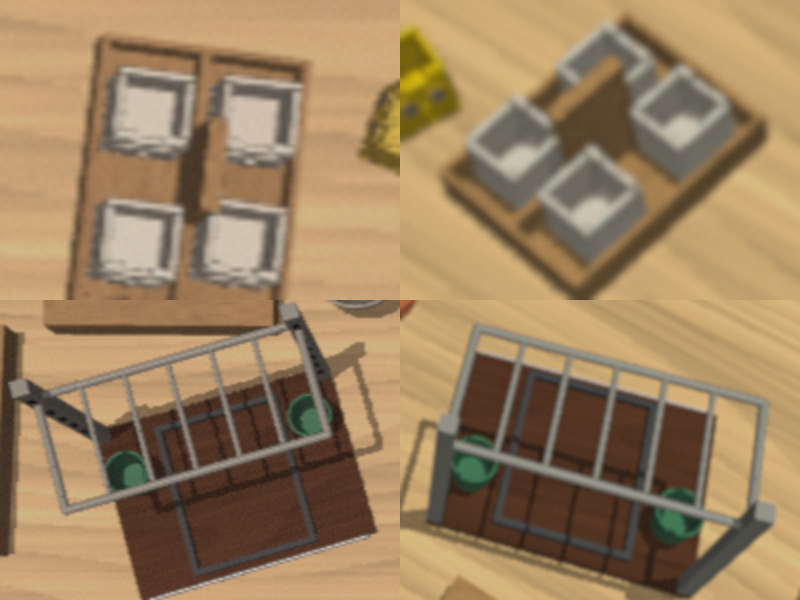

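The crop confirms the choice: a brown tray with four white owls and a tab in the middle. I'll triangulate the rim, tab, pocket corners and shelf bar from the two views, then fit the poses.

```bash
cat > h.py <<'E'
from cell import *
import numpy as np,cv2
from scipy.optimize import least_squares
C={n:calibration(n) for n in("scene","top")}
def proj(n,P):
    P=np.atleast_2d(P);c=C[n];q=P@c["world_to_cam"][:3,:3].T+c["world_to_cam"][:3,3]
    q=q*[1,-1,-1];u=q@c["intrinsics"].T;return u[:,:2]/u[:,2:]
def tri(t,s): return least_squares(lambda p:np.r_[proj("top",p)[0]-t,proj("scene",p)[0]-s],[.5,0,.1])
def W(pose,P):
    x,y,a=pose;P=np.atleast_2d(P).astype(float);c,s=np.cos(a),np.sin(a)
    return np.c_[x+c*P[:,0]-s*P[:,1],y+s*P[:,0]+c*P[:,1],P[:,2]]
def fit(obs,x0):
    f=lambda p:np.concatenate([proj(n,W(p,P))[0]-uv for n,P,uv in obs])
    return least_squares(f,x0,loss="soft_l1")
E
python3 - <<'E'
from h import *
for k,t,s in[("tray+x+y",(405,194.5),(201.2,259.5)),("tray+x-y",(457.5,200.5),(166.2,230)),("pk -+",(168.5,276.5),(447.5,311.5)),("pk --",(227.5,259),(385,296.5)),("pk ++",(150,204),(435,389)),("bar+y",(103.5,245),(503.5,311.5)),("bar-y",(234,207.5),(358.5,273.5))]:
    r=tri(t,s);print(k,r.x.round(4),"res",r.fun.round(1))
o=[("top",(.09,.07,.03),(405,194.5)),("top",(.09,-.07,.03),(457.5,200.5)),("scene",(.09,.07,.03),(201.2,259.5)),("scene",(.09,-.07,.03),(166.2,230)),("scene",(-.09,.07,.03),(246.2,216.2)),("scene",(-.09,-.07,.03),(211.2,189.5))]
r=fit(o,[.55,-.25,0]);print("tray",r.x.round(4),r.fun.round(1));tp=r.x
print("tab top ends px",proj("top",W(tp,[(.03,0,.1),(-.03,0,.1)])),proj("scene",W(tp,[(.03,0,.1),(-.03,0,.1)])))
o=[("top",(-.103,.083,.022),(168.5,276.5)),("top",(-.103,-.083,.022),(227.5,259)),("top",(.103,.083,.022),(150,204)),("scene",(-.103,.083,.022),(447.5,311.5)),("scene",(-.103,-.083,.022),(385,296.5)),("scene",(.103,.083,.022),(435,389)),("scene",(.103,-.083,.022),(368.5,370))]
r=fit(o,[.55,.2,0.2]);print("rack",r.x.round(4),r.fun.round(1))
# depth check
for n,m in(("top",(217,165)),):
    d=np.load("top0.npz")["d"]
    px=np.array([380+215/4,185+165/4]);print(px,d[int(px[1]),int(px[0])-3:int(px[0])+4])
def dp(n,u,v):
    d=np.load(n+"0.npz")["d"][v,u];c=C[n];q=np.linalg.inv(c["intrinsics"])@[u,v,1]*d*[1,-1,-1]
    M=c["world_to_cam"];return M[:3,:3].T@(q-M[:3,3])
for u in(432,433,434,435):
  for v in (217,226,235):print(u,v,dp("top",u,v).round(3))
print(dp("top",168,227),dp("top",195,260))
E
```

```text
tray+x+y [ 0.7061 -0.2766  0.0058] res [-0.6  0.4 -0.7 -0.1]
tray+x-y [ 0.6888 -0.4166  0.0102] res [-0.8  0.5 -1.  -0.1]
pk -+ [0.4843 0.3495 0.0191] res [-0.5  0.2 -0.5 -0. ]
pk -- [0.5313 0.1962 0.0123] res [-0.1  0.1 -0.1 -0. ]
pk ++ [0.6765 0.4081 0.0121] res [-1.6  0.6 -1.5 -0.1]
bar+y [0.5402 0.4428 0.2559] res [-1.3  0.4 -1.3 -0.1]
bar-y [0.6267 0.151  0.2553] res [ 0. -0.  0.  0.]
tray [ 0.6129 -0.3275 -0.1274] [-1.7 -3.2 -2.  -2.5 -1.4 -1.7 -1.5 -1.3  0.8 -1.5  0.9 -1.2]
tab top ends px [[432.60022935 212.40101319]
 [430.09598573 235.74059682]] [[193.29440262 214.73757992]
 [209.81968083 200.49144164]]
rack [0.605  0.302  0.2989] [-1.4  0.9  0.8 -0.2 -3.9 -1.   0.6 -0.8 -0.9 -2.4  0.3  0.5 -2.3  0.2]
[433.75 226.25] [1.5118524 1.504477  1.5025734 1.4959884 1.4945979 1.4972209 1.5994782]
432 217 [ 0.631 -0.33   0.097]
432 226 [ 0.608 -0.329  0.098]
432 235 [ 0.585 -0.328  0.104]
433 217 [ 0.631 -0.332  0.102]
433 226 [ 0.607 -0.331  0.105]
433 235 [ 0.584 -0.33   0.104]
434 217 [ 0.631 -0.335  0.098]
434 226 [ 0.607 -0.333  0.106]
434 235 [ 0.585 -0.333  0.103]
435 217 [ 0.632 -0.339  0.094]
435 226 [ 0.607 -0.336  0.104]
435 235 [ 0.59  -0.345  0.058]
[0.58091905 0.29623085 0.26300296] [0.52876828 0.28139164 0.01184138]
```

Request:
send_rows(targets=[[1,0,0,0.05,0.15],[1,0,0,0.05,0.15],[1,0,0,0.05,0.15],[1,0,0,0,0.15],[1,0,0,0,0.15]])

```text
time: 0.6
tool_pos: [0.182, -0.4929, 0.3782]
tool_rot: [3.14, 0.002, 1.11]
contact_force: [-0.8, 0.4, -1.0]
opening: 0.092
grip_force: 0.0
```

Request:
send_rows(targets=[[1,0.04,0.01,0,-0.145],[1,0.04,0.01,0,-0.145],[1,0.04,0.01,0,-0.145],[1,0.04,0.01,0,-0.145],[1,0.04,0.01,0,-0.145]])

```text
time: 1.1
tool_pos: [0.3821, -0.4422, 0.3763]
tool_rot: [-3.141, 0.0, 0.377]
contact_force: [0.2, -0.5, -0.1]
opening: 0.0916
grip_force: 0.0
```

Request:
send_rows(targets=[[1,0.04,0.02,0,-0.145],[1,0.04,0.02,0,-0.145],[1,0.04,0.02,0,-0.145],[1,0.04,0.02,0,-0.145],[1,0.04,0.02,0,-0.145]])

```text
time: 1.6
tool_pos: [0.5819, -0.3418, 0.3762]
tool_rot: [-3.141, 0.001, -0.347]
contact_force: [0.5, -0.5, 0.4]
opening: 0.0915
grip_force: 0.0
```

Request:
send_rows(targets=[[1,0.04,-0.01,0,-0.1],[1,0.045,-0.02,0,0],[1,0.045,-0.02,0,0],[1,0.045,-0.02,0,0],[1,0.045,-0.02,0,0]])

```text
time: 2.1
tool_pos: [0.7076, -0.3847, 0.3243]
tool_rot: [3.138, -0.066, -0.439]
contact_force: [0.0, -0.1, 1.8]
opening: 0.0917
grip_force: 0.0
```

```bash
python3 - <<'E'
from h import *
o=observe();print(o["qpos"].round(3),o["tool_pos"],o["tool_rot"])
M={}
def cloud(n):
    d=np.load(n+"0.npz")["d"];v,u=np.mgrid[:480,:640];c=C[n]
    q=np.stack([u,v,np.ones_like(u)],-1)@np.linalg.inv(c["intrinsics"]).T*d[...,None]*[1,-1,-1]
    P=(q-c["world_to_cam"][:3,3])@c["world_to_cam"][:3,:3];P[d==0]=9;return P
for n in("top","scene"):
    P=cloud(n)
    def rect(m,lbl):
        p=P[m];r=cv2.minAreaRect((p[:,:2]*1000).astype(np.float32));k=np.median(p[:,2]);print(n,lbl,len(p),"c",np.round(r[0],1),"size",np.round(r[1],1),"ang",round(r[2],1),"z",k.round(4))
    x,y,z=P[...,0],P[...,1],P[...,2]
    near=(abs(x-.61)<.13)&(abs(y+.335)<.1)
    rect(near&(z>.085)&(z<.125),"tab")
    rect(near&(z>.012)&(z<.125)&(abs(x-.61)<.115)&(y>-.43),"tray all")
    m=(abs(x-.6)<.25)&(abs(y-.3)<.22)&(z>.235)&(z<.29);rect(m,"shelf")
    m=(abs(x-.6)<.2)&(abs(y-.3)<.22)&(z>.004)&(z<.03);rect(m,"deck")
E
```

```text
[-0.596  1.008  0.041  0.008  2.026  1.418] [ 0.70761943 -0.38467224  0.3242544 ] [ 3.13807002 -0.0664505  -0.43941954]
top tab 140 c [ 608.7 -331.1] size [13.3 60.6] ang 81.4 z 0.0987
top tray all 2329 c [ 608.8 -331.5] size [142.4 184.9] ang 82.6 z 0.0342
top shelf 2544 c [649.3 316.6] size [147.1 320.5] ang 16.6 z 0.2636
top deck 11075 c [600.1 300.1] size [439.7 399.7] ang 90.0 z 0.0117
scene tab 147 c [ 613.  -331.9] size [16.3 61. ] ang 82.6 z 0.0972
scene tray all 2561 c [ 612.4 -331.7] size [146.4 182.7] ang 82.5 z 0.0347
scene shelf 3055 c [653.2 315.5] size [149.  319.9] ang 16.8 z 0.2633
scene deck 10513 c [600.2 300. ] size [399.3 439.7] ang 0.0 z 0.0122
```

Request:
send_rows(targets=[[1,0.04,-0.018,0.0,0],[1,0.04,-0.018,0.0,0],[1,0.04,-0.018,0.0,0],[1,0.04,-0.018,0.0,0]])

```text
time: 2.5
tool_pos: [0.7672, -0.4034, 0.2727]
tool_rot: [3.132, -0.174, -0.439]
contact_force: [-0.3, 0.4, 0.1]
opening: 0.0918
grip_force: 0.0
```

Request:
send_rows(targets=[[1,-0.03,0.014,0.0,0],[1,-0.03,0.014,0.0,0],[1,0,0,0,0]])

```text
time: 2.8
tool_pos: [0.7246, -0.3836, 0.2703]
tool_rot: [3.134, -0.158, -0.439]
contact_force: [-0.3, 0.4, -0.5]
opening: 0.0922
grip_force: 0.0
```

```bash
python3 - <<'E'
from h import *
o=observe();print(o["qpos"].round(3),o["tool_pos"],o["tool_rot"])
E
```

```text
[-0.586  0.864  0.499  0.016  1.621  1.426] [ 0.72461717 -0.38363391  0.27031881] [ 3.13411209 -0.15806513 -0.43889456]
```

Request:
send_rows(targets=[[1,0.045,-0.02,0.01,0],[1,0.045,-0.02,0.01,0],[1,0.045,-0.02,0.02,0],[1,0.045,-0.02,0.03,0],[1,0.045,-0.02,0.03,0]])

```text
time: 3.3
tool_pos: [0.7993, -0.4098, 0.3017]
tool_rot: [3.126, -0.304, -0.437]
contact_force: [0.7, 0.5, 0.1]
opening: 0.0916
grip_force: 0.0
```

Request:
send_rows(targets=[[1,0.045,-0.02,0.03,0],[1,0.045,-0.02,0.03,0],[1,0.045,-0.02,0.03,0],[1,0.045,-0.02,0.03,0],[1,0.045,-0.02,0.03,0]])

```text
time: 3.8
tool_pos: [0.8374, -0.4179, 0.3443]
tool_rot: [3.121, -0.47, -0.434]
contact_force: [0.1, -0.6, -0.1]
opening: 0.0918
grip_force: 0.0
```

Request:
send_rows(targets=[[1,0,0,0,-0.15],[1,0.045,-0.02,0.02,0],[1,0.045,-0.02,0.02,0],[1,0.045,-0.02,0.02,0],[1,0.045,-0.02,0.02,0]])

```text
time: 4.3
tool_pos: [0.8773, -0.4334, 0.3485]
tool_rot: [3.139, -0.602, -0.582]
contact_force: [-0.1, 0.1, -0.1]
opening: 0.0916
grip_force: 0.0
```

Request:
send_rows(targets=[[1,0.045,-0.02,0.01,0],[1,0.045,-0.02,0.01,0],[1,0,0,0,0]])

```text
time: 4.6
tool_pos: [0.9027, -0.4439, 0.3337]
tool_rot: [-3.136, -0.661, -0.582]
contact_force: [0.2, 0.2, -0.7]
opening: 0.0916
grip_force: 0.0
```

Request:
send_rows(targets=[[1,-0.04,0.016,-0.01,0.065],[1,-0.04,0.016,-0.01,0.065],[1,-0.04,0.016,-0.02,0.065],[1,-0.04,0.016,-0.02,0.065],[1,-0.04,0.016,-0.02,0.065]])

```text
time: 5.1
tool_pos: [0.7637, -0.3897, 0.2793]
tool_rot: [-3.141, -0.666, -0.327]
contact_force: [1.2, 0.0, 1.4]
opening: 0.0915
grip_force: 0.0
```

Request:
send_rows(targets=[[1,-0.04,0.016,-0.02,0.065],[1,-0.04,0.015,-0.02,0.06],[1,0,0,0,0],[1,0,0,0,0]])

```text
time: 5.5
tool_pos: [0.6846, -0.3602, 0.2386]
tool_rot: [-3.14, -0.663, -0.206]
contact_force: [0.9, -0.8, 1.2]
opening: 0.092
grip_force: 0.0
```

Request:
send_rows(targets=[[1,-0.031,0.0135,-0.03,0.038],[1,-0.031,0.0135,-0.03,0.037],[1,0,0,-0.02,0],[1,0,0,0,0],[1,0,0,0,0]])

```text
time: 6.0
tool_pos: [0.6249, -0.3338, 0.1589]
tool_rot: [3.141, -0.664, -0.128]
contact_force: [1.2, -0.5, 0.7]
opening: 0.0919
grip_force: 0.0
```

```bash
python3 - <<'E'
from h import *
o=observe();print(o["qpos"].round(3),o["tool_pos"],o["tool_rot"])
T=read_camera("top")[0][:,:,::-1];S=read_camera("scene")[0][:,:,::-1]
def c(im,x,y,w): return cv2.resize(im[y:y+w*3//4,x:x+w],(400,300),interpolation=cv2.INTER_CUBIC)
cv2.imwrite("pics/c2.png",np.hstack([c(T,350,170,160),c(S,120,150,160)]))
E
```

```text
[-0.767  0.498  1.692  0.804  0.535  0.314] [ 0.62491644 -0.33378425  0.15893301] [ 3.14110814 -0.66417184 -0.1282322 ]
```

View pics/c2.png

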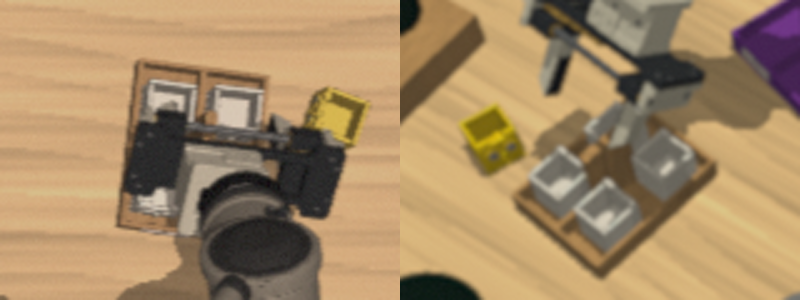

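The crops show the leaning open gripper centred over the tab, with the fingers on either side of it and clear of the owls.

Request:
send_rows(targets=[[1,-0.002,0,-0.03,0],[1,0,0,-0.03,0],[1,0,0,-0.023,0],[1,0,0,0,0],[1,0,0,0,0]], grip_force=30)

```text
time: 6.6
tool_pos: [0.6215, -0.3326, 0.0747]
tool_rot: [-3.14, -0.662, -0.129]
contact_force: [-0.7, -0.4, 0.4]
opening: 0.0916
grip_force: 0.0
```

Request:
send_rows(targets=[[0,0,0,0,0],[0,0,0,0,0],[0,0,0,0,0],[0,0,0,0,0],[0,0,0,0,0]], grip_force=30)

```text
time: 7.1
tool_pos: [0.6204, -0.332, 0.0735]
tool_rot: [-3.139, -0.66, -0.13]
contact_force: [0.2, 0.1, 0.2]
opening: 0.0565
grip_force: 0.0
```

Request:
send_rows(targets=[[0,0,0,0,0],[0,0,0,0,0],[0,0,0,0,0]])

```text
time: 7.4
tool_pos: [0.6203, -0.332, 0.0731]
tool_rot: [-3.138, -0.66, -0.131]
contact_force: [-0.4, -0.8, -0.2]
opening: 0.0326
grip_force: 0.0
```

Request:
send_rows(targets=[[0,0,0,0,0],[0,0,0,0,0],[0,0,0,0,0],[0,0,0,0,0],[0,0,0,0,0]])

```text
time: 7.9
tool_pos: [0.6202, -0.3325, 0.0732]
tool_rot: [-3.139, -0.66, -0.131]
contact_force: [-0.0, -3.3, -1.2]
opening: 0.0119
grip_force: 30.0
```

Request:
send_rows(targets=[[0,0,0,0.01,0],[0,0,0,0.01,0],[0,0,0,0.02,0],[0,0,0,0.02,0],[0,0,0,0,0]])

```text
time: 8.4
tool_pos: [0.6207, -0.3316, 0.1347]
tool_rot: [-3.139, -0.661, -0.128]
contact_force: [0.7, -0.4, -6.5]
opening: 0.0115
grip_force: 30.0
```

```bash
python3 - <<'E'
from h import *
o=observe();print(o["qpos"].round(3),o["tool_pos"],o["tool_rot"],o["opening"],o["grip_force"],o["contact_force"],o["torque"])
T=read_camera("top")[0][:,:,::-1];S=read_camera("scene")[0][:,:,::-1]
def c(im,x,y,w): return cv2.resize(im[y:y+w*3//4,x:x+w],(400,300),interpolation=cv2.INTER_CUBIC)
cv2.imwrite("pics/c3.png",np.hstack([c(T,350,170,160),c(S,120,150,160)]))
E
```

```text
[-0.77   0.527  1.724  0.879  0.5    0.223] [ 0.6207145  -0.33157099  0.134704  ] [-3.13942941 -0.66115842 -0.12835687] 0.011478165907662954 29.998654425144196 [ 0.70729333 -0.42096013 -6.53336662] [ 0.10467267  0.78205856 -0.0685532 ]
```

View pics/c3.png

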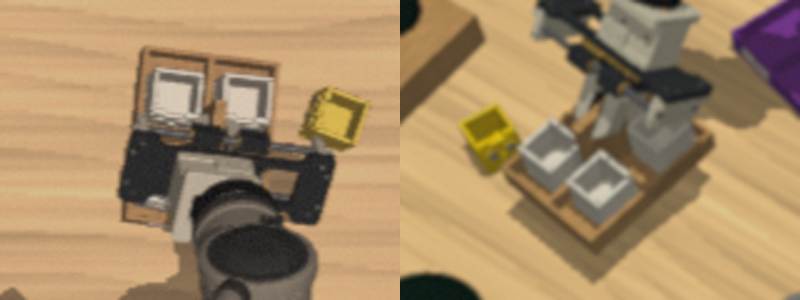

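Request:
send_rows(targets=[[0,0,0,0.012,0],[0,0,0,0.018,0],[0,0,0.005,0.018,0],[0,-0.003,0.012,0.014,0.01],[0,-0.005,0.02,0.006,0.015]])

```text
time: 9.0
tool_pos: [0.612, -0.2949, 0.2004]
tool_rot: [-3.137, -0.659, -0.106]
contact_force: [0.5, 1.2, -5.4]
opening: 0.0118
grip_force: 30.0
```

Request:
send_rows(targets=[[0,-0.006,0.025,0,0.018],[0,-0.006,0.025,0,0.018],[0,-0.006,0.025,0,0.018],[0,-0.006,0.025,0,0.018],[0,-0.006,0.025,0,0.018]])

```text
time: 9.5
tool_pos: [0.5808, -0.1679, 0.1986]
tool_rot: [-3.135, -0.656, -0.016]
contact_force: [0.8, 0.3, -5.9]
opening: 0.0119
grip_force: 30.0
```

Request:
send_rows(targets=[[0,-0.007,0.025,0,0.018],[0,-0.007,0.025,0,0.018],[0,-0.007,0.025,0,0.018],[0,-0.007,0.025,0,0.018],[0,-0.007,0.025,0,0.018]])

```text
time: 10.0
tool_pos: [0.5455, -0.0431, 0.1989]
tool_rot: [-3.135, -0.656, 0.074]
contact_force: [0.4, -0.1, -6.6]
opening: 0.0119
grip_force: 30.0
```

```bash
python3 - <<'E'
from h import *
o=observe();print(o["qpos"].round(3),o["tool_pos"],o["tool_rot"],o["contact_force"])
E
```

```text
[-0.383  0.159  2.081  0.768  0.407  0.473] [ 0.54554764 -0.04311656  0.19887397] [-3.13520576 -0.65564814  0.07423139] [ 0.41052478 -0.05710695 -6.61329815]
```

Request:
send_rows(targets=[[0,-0.004,0.025,0,0.018],[0,-0.004,0.025,0,0.018],[0,-0.004,0.025,0,0.018],[0,-0.004,0.025,0,0.018],[0,-0.004,0.025,0,0.018]])

```text
time: 10.5
tool_pos: [0.5253, 0.0816, 0.1988]
tool_rot: [-3.136, -0.655, 0.165]
contact_force: [-0.8, -0.7, -6.9]
opening: 0.012
grip_force: 30.0
```

Request:
send_rows(targets=[[0,-0.005,0.025,0,0.018],[0,-0.005,0.025,0,0.018],[0,-0.005,0.025,0,0.018],[0,-0.005,0.025,0,0.018],[0,-0.004,0.025,0,0.018]])

```text
time: 11.0
tool_pos: [0.5018, 0.2046, 0.2053]
tool_rot: [-3.134, -0.644, 0.255]
contact_force: [0.3, -0.5, -7.1]
opening: 0.0119
grip_force: 30.0
```

```bash
python3 - <<'E'
from h import *
o=observe();print(o["qpos"].round(3),o["tool_pos"],o["tool_rot"],o["contact_force"])
E
```

```text
[0.233 0.136 2.078 0.074 0.285 1.483] [0.50179366 0.20464765 0.20528197] [-3.13383745 -0.64412587  0.25511556] [ 0.31838048 -0.52765888 -7.07822107]
```

```bash
cat > kin.py <<'E'
import numpy as np
from scipy.optimize import least_squares
from scipy.spatial.transform import Rotation as R
Q=np.array([[-1.363,.3427,1.525,0,1.2754],[-.596,1.008,.041,.008,2.026],[-.586,.864,.499,.016,1.621],[-.767,.498,1.692,.804,.535],[-.77,.527,1.724,.879,.5],[-.383,.159,2.081,.768,.407],[.233,.136,2.078,.074,.285]])
P=np.array([[.1818,-.4921,.2261],[.7076,-.3847,.3243],[.7246,-.3836,.2703],[.6249,-.3338,.1589],[.6207,-.3316,.1347],[.5455,-.0431,.1989],[.5018,.2046,.2053]])
r=lambda a,t:R.from_euler(a,t)
def fk(k,q,s):
    d,H,L1,a,L2,Lt,b=k;z=np.array([0,0,1.]);x=np.array([1.,0,0])
    W=r('z',q[0])*r('y',q[1]);T=W*r('y',q[2])*r('z',s*q[3])*r('y',q[4])
    p=r('z',q[0]).apply([0,d,H])+W.apply([a,0,L1])+(W*r('y',q[2])).apply([b,0,L2])+T.apply([0,0,Lt])
    return p,T.apply(z)
best=None
for s in(1,-1):
    f=lambda k:np.concatenate([fk(k,q,s)[0]-p for q,p in zip(Q,P)])
    o=least_squares(f,[.08,.2,.35,0,.4,.2,0])
    if best is None or o.cost<best[0]:best=(o.cost,o.x,s,abs(o.fun).max())
K,S=best[1],best[2]
lo=np.array([-2.53,-.77,.04,-1,.28]);hi=np.array([2.53,2.02,2.7,4.14,2.66])
def ik(p,th,psi,q0=(.3,.4,1.8,.1,.4),bounded=True):
    zt=np.array([np.sin(th)*np.cos(psi),np.sin(th)*np.sin(psi),-np.cos(th)])
    def f(q):
        pp,zz=fk(K,q,S);return np.r_[(pp-p)*5,zz-zt]
    o=least_squares(f,q0,bounds=(lo,hi) if bounded else (-7,7));return o.x,np.linalg.norm(o.fun)
E
python3 - <<'E'
from kin import *
print(best)
for nm,p0,z0,psi in(("pocket",(.6045,.302),.012,.294),("pre",(.485,.266),.035,.294),("tray",(.611,-.3315),0,-.131)):
  for th in(.35,.4,.45,.5,.53,.56,.6,.64,.66):
    zt=np.array([np.sin(th)*np.cos(psi),np.sin(th)*np.sin(psi),-np.cos(th)])
    p=np.array([*p0,z0+.088])+.0188*zt
    q,e=ik(p,th,psi,(p0[1],.4,1.8,.1,.4)); q2,e2=ik(p,th,psi,(p0[1],.4,1.8,.1,.4),False)
    print(nm,th,q.round(2),round(e,4),"free q5",q2[3:].round(2))
E
```

```text
(np.float64(1.7068307064482248e-07), array([7.63886554e-02, 2.23547771e-01, 5.06121242e-01, 2.50340361e-04,
       3.79407177e-01, 3.18438840e-01, 4.66339640e-02]), 1, np.float64(0.00027802366724710703))
pocket 0.35 [ 0.36  0.6   1.59 -0.04  0.6 ] 0.0 free q5 [-0.04  0.6 ]
pocket 0.4 [ 0.36  0.59  1.63 -0.05  0.52] 0.0 free q5 [-0.05  0.52]
pocket 0.45 [ 0.36  0.58  1.68 -0.07  0.44] 0.0 free q5 [-0.07  0.44]
pocket 0.5 [ 0.37  0.57  1.72 -0.1   0.35] 0.0 free q5 [-0.1   0.35]
pocket 0.53 [ 0.37  0.57  1.74 -0.12  0.3 ] 0.0 free q5 [-0.12  0.3 ]
pocket 0.56 [ 0.37  0.57  1.75 -0.15  0.28] 0.0158 free q5 [-0.16  0.25]
pocket 0.6 [ 0.38  0.57  1.75 -0.2   0.28] 0.052 free q5 [-0.23  0.18]
pocket 0.64 [ 0.39  0.57  1.75 -0.27  0.28] 0.0877 free q5 [-0.4   0.12]
pocket 0.66 [ 0.39  0.57  1.75 -0.32  0.28] 0.1052 free q5 [-0.59  0.09]
pre 0.35 [ 0.38  0.39  1.9  -0.06  0.5 ] 0.0 free q5 [-0.06  0.5 ]
pre 0.4 [ 0.38  0.38  1.94 -0.08  0.42] 0.0 free q5 [-0.08  0.42]
pre 0.45 [ 0.38  0.37  1.98 -0.12  0.34] 0.0 free q5 [-0.12  0.34]
pre 0.5 [ 0.39  0.37  2.01 -0.17  0.28] 0.0138 free q5 [-0
[... 249 characters left out ...]
0.63  0.28] 0.1316 free q5 [-1.53  0.06]
pre 0.66 [ 0.5   0.38  2.05 -1.    0.28] 0.144 free q5 [ 1.08 -0.07]
tray 0.35 [-0.69  0.66  1.52  0.29  0.69] 0.0 free q5 [0.29 0.69]
tray 0.4 [-0.7   0.65  1.56  0.37  0.62] 0.0 free q5 [0.37 0.62]
tray 0.45 [-0.71  0.64  1.6   0.46  0.57] 0.0 free q5 [0.46 0.57]
tray 0.5 [-0.72  0.63  1.64  0.58  0.51] 0.0 free q5 [0.58 0.51]
tray 0.53 [-0.73  0.63  1.67  0.66  0.49] 0.0 free q5 [0.66 0.49]
tray 0.56 [-0.74  0.63  1.69  0.75  0.46] 0.0 free q5 [0.75 0.46]
tray 0.6 [-0.75  0.63  1.72  0.88  0.44] 0.0 free q5 [0.88 0.44]
tray 0.64 [-0.76  0.63  1.75  1.03  0.42] 0.0 free q5 [1.03 0.42]
tray 0.66 [-0.77  0.63  1.76  1.11  0.42] 0.0 free q5 [1.11 0.42]
```

```bash
python3 - <<'E'
from kin import *
psi=.294
for th in(.46,.49,.52):
  zt=np.array([np.sin(th)*np.cos(psi),np.sin(th)*np.sin(psi),-np.cos(th)])
  for z in(.012,.035,.06,.09,.12):
    print(th,z,[ (s,)+tuple(ik(np.array([.6045+s*np.cos(psi),.302+s*np.sin(psi),z+.088])+.0188*zt,th,psi,(.38,.4,1.8,.1,.4),False)[0][4:].round(2)) for s in(-.15,-.12,-.09,-.06,-.03,0)])
E
```

```text
0.46 0.012 [(-0.15, np.float64(0.23)), (-0.12, np.float64(0.26)), (-0.09, np.float64(0.3)), (-0.06, np.float64(0.34)), (-0.03, np.float64(0.38)), (0, np.float64(0.42))]
0.46 0.035 [(-0.15, np.float64(0.29)), (-0.12, np.float64(0.33)), (-0.09, np.float64(0.36)), (-0.06, np.float64(0.39)), (-0.03, np.float64(0.43)), (0, np.float64(0.47))]
0.46 0.06 [(-0.15, np.float64(0.37)), (-0.12, np.float64(0.4)), (-0.09, np.float64(0.43)), (-0.06, np.float64(0.46)), (-0.03, np.float64(0.49)), (0, np.float64(0.53))]
0.46 0.09 [(-0.15, np.float64(0.46)), (-0.12, np.float64(0.48)), (-0.09, np.float64(0.51)), (-0.06, np.float64(0.53)), (-0.03, np.float64(0.57)), (0, np.float64(0.6))]
0.46 0.12 [(-0.15, np.float64(0.55)), (-0.12, np.float64(0.56)), (-0.09, np.float64(0.59)), (-0.06, np.float64(0.61)), (-0.03, np.float64(0.64)), (0, np.float64(0.67))]
0.49 0.012 [(-0.15, np.float64(0.18)), (-0.12, np.float64(0.21)), (-0.09, np.float64(0.25)), (-0.06, np.float64(0.29)), (-0.03, np.float64(0.33)), (0, np.float64(0.37))]
0.49 0.035 [(-0.15, np.float64(0.25)), (-0.12, np.float64(0.28)), (-0.09, np.float64(0
[... 732 characters left out ...]
)), (0, np.float64(0.32))]
0.52 0.035 [(-0.15, np.float64(0.2)), (-0.12, np.float64(0.23)), (-0.09, np.float64(0.26)), (-0.06, np.float64(0.29)), (-0.03, np.float64(0.33)), (0, np.float64(0.37))]
0.52 0.06 [(-0.15, np.float64(0.27)), (-0.12, np.float64(0.3)), (-0.09, np.float64(0.33)), (-0.06, np.float64(0.36)), (-0.03, np.float64(0.39)), (0, np.float64(0.43))]
0.52 0.09 [(-0.15, np.float64(0.36)), (-0.12, np.float64(0.38)), (-0.09, np.float64(0.41)), (-0.06, np.float64(0.44)), (-0.03, np.float64(0.47)), (0, np.float64(0.5))]
0.52 0.12 [(-0.15, np.float64(0.45)), (-0.12, np.float64(0.47)), (-0.09, np.float64(0.49)), (-0.06, np.float64(0.52)), (-0.03, np.float64(0.54)), (0, np.float64(0.57))]
```

Request:
send_rows(targets=[[0,0.006,-0.012,0,-0.01],[0,0.01,-0.025,0,-0.018],[0,0.01,-0.025,0,-0.018],[0,0.005,-0.025,0,-0.018],[0,0.005,-0.025,0,-0.018]])

```text
time: 11.5
tool_pos: [0.5384, 0.0915, 0.2052]
tool_rot: [-3.132, -0.645, 0.172]
contact_force: [-0.3, 0.1, -6.4]
opening: 0.0117
grip_force: 30.0
```

Request:
send_rows(targets=[[0,0.006,-0.027,0,-0.019],[0,0.006,-0.027,0,-0.019],[0,0.006,-0.027,0,-0.019],[0,0.006,-0.027,0,-0.019],[0,0.006,-0.027,0,-0.019]])

```text
time: 12.0
tool_pos: [0.5687, -0.0435, 0.2054]
tool_rot: [-3.132, -0.646, 0.076]
contact_force: [-0.8, 1.0, -6.7]
opening: 0.0117
grip_force: 30.0
```

Request:
send_rows(targets=[[0,0.006,-0.027,0,-0.019],[0,0.006,-0.027,0,-0.019],[0,0.006,-0.027,0,-0.019],[0,0.006,-0.027,0,-0.019],[0,0.006,-0.027,0,-0.019]])

```text
time: 12.5
tool_pos: [0.599, -0.1783, 0.2052]
tool_rot: [-3.131, -0.646, -0.019]
contact_force: [0.4, -0.5, -6.1]
opening: 0.0123
grip_force: 30.0
```

Request:
send_rows(targets=[[0,0.005,-0.027,0,-0.019],[0,0.005,-0.027,0,-0.019],[0,0.005,-0.027,0,-0.019],[0,0.003,-0.015,0,-0.01],[0,0,0,0,0]])

```text
time: 13.0
tool_pos: [0.6177, -0.2754, 0.2059]
tool_rot: [-3.133, -0.648, -0.087]
contact_force: [0.9, 1.9, -6.4]
opening: 0.0122
grip_force: 30.0
```

Request:
send_rows(targets=[[0,0.002,-0.02,0,-0.015],[0,0.002,-0.02,-0.01,-0.015],[0,0.0,-0.015,-0.02,-0.01],[0,0,0,-0.03,0],[0,0,0,-0.03,0]])

```text
time: 13.5
tool_pos: [0.6218, -0.3289, 0.1166]
tool_rot: [-3.135, -0.65, -0.124]
contact_force: [0.2, -0.0, -6.2]
opening: 0.0119
grip_force: 30.0
```

Request:
send_rows(targets=[[0,0,0,-0.02,0],[0,0,0,-0.01,0],[0,0,0,-0.006,0],[0,0,0,0,0],[0,0,0,0,0]])

```text
time: 14.0
tool_pos: [0.6223, -0.3292, 0.0824]
tool_rot: [-3.135, -0.651, -0.124]
contact_force: [-0.3, 0.5, -5.9]
opening: 0.012
grip_force: 30.0
```

Request:
send_rows(targets=[[0,0,0,-0.004,0],[0,0,0,-0.003,0],[0,0,0,-0.0015,0],[0,0,0,0,0],[0,0,0,0,0]])

```text
time: 14.5
tool_pos: [0.6223, -0.3294, 0.074]
tool_rot: [-3.135, -0.651, -0.124]
contact_force: [-2.1, 1.3, -1.2]
opening: 0.0118
grip_force: 30.0
```

Request:
send_rows(targets=[[0.8,0,0,-0.0007,0],[0.8,0,0,0,0],[0.8,0,0,0,0],[0.8,0,0,0,0],[0.8,0,0,0,0]])

```text
time: 15.0
tool_pos: [0.6221, -0.3294, 0.0728]
tool_rot: [-3.135, -0.651, -0.124]
contact_force: [-0.1, -0.1, -0.5]
opening: 0.0472
grip_force: 0.0
```

Request:
send_rows(targets=[[0.8,0,0,0.02,0],[0.8,0,0,0.04,0],[0.8,0,0,0.04,0],[0.8,0,0,0.02,0],[0.8,0,0,0,0]])

```text
time: 15.5
tool_pos: [0.6233, -0.3304, 0.1972]
tool_rot: [-3.14, -0.656, -0.121]
contact_force: [-0.1, -0.3, -0.6]
opening: 0.073
grip_force: 0.0
```

```bash
python3 - <<'E'
from kin import *
# where does lean .51 sit at the q5 limit, arm plane aligned, r and z
phi=-.95
for r0 in(.5,.55,.6):
  for z in(.10,.13,.16):
    psi=phi-np.arcsin(.0764/r0)
    print(r0,z,[(th,ik(np.array([r0*np.cos(phi),r0*np.sin(phi),z]),th,psi,(phi-.13,.4,1.8,.1,.4),False)[0][3:].round(2)) for th in(.45,.51,.57,.64)],round(psi,3))
E
```

```text
0.5 0.1 [(0.45, array([-0.  ,  0.25])), (0.51, array([-0.  ,  0.14])), (0.57, array([-0.  ,  0.03])), (0.64, array([ 0.  , -0.11]))] -1.103
0.5 0.13 [(0.45, array([-0.  ,  0.34])), (0.51, array([-0.  ,  0.24])), (0.57, array([-0.  ,  0.14])), (0.64, array([-0.01,  0.  ]))] -1.103
0.5 0.16 [(0.45, array([-0.  ,  0.44])), (0.51, array([-0.  ,  0.34])), (0.57, array([-0.  ,  0.24])), (0.64, array([-0.  ,  0.12]))] -1.103
0.55 0.1 [(0.45, array([-0. ,  0.3])), (0.51, array([-0. ,  0.2])), (0.57, array([-0.  ,  0.09])), (0.64, array([ 0.  , -0.05]))] -1.089
0.55 0.13 [(0.45, array([-0.  ,  0.39])), (0.51, array([-0.  ,  0.29])), (0.57, array([-0.  ,  0.18])), (0.64, array([-0.  ,  0.05]))] -1.089
0.55 0.16 [(0.45, array([-0.  ,  0.47])), (0.51, array([-0.  ,  0.38])), (0.57, array([-0.  ,  0.27])), (0.64, array([-0.  ,  0.15]))] -1.089
0.6 0.1 [(0.45, array([-0.  ,  0.36])), (0.51, array([-0.  ,  0.26])), (0.57, array([-0.  ,  0.15])), (0.64, array([-0.  ,  0.02]))] -1.078
0.6 0.13 [(0.45, array([-0.  ,  0.44])), (0.51, array([-0.  ,  0.34])), (0.57, array([-0.  ,  0.23])), (0.64, array([-0.  ,  0.11]))] -1.078
0.6 0.16 [(0.45, array([-0.  ,  0.52])), (0.51, array([-0.  ,  0.42])), (0.57, array([-0.  ,  0.32])), (0.64, array([-0.  ,  0.19]))] -1.078
```

Request:
send_rows(targets=[[0.8,-0.03,-0.01,0.04,-0.1],[0.8,-0.04,-0.015,0.03,-0.12],[0.8,-0.04,-0.015,0,-0.12],[0.8,-0.04,-0.015,0,-0.12],[0.8,-0.04,-0.015,0,-0.12]])

```text
time: 16.0
tool_pos: [0.4323, -0.398, 0.2591]
tool_rot: [-3.134, -0.648, -0.709]
contact_force: [0.5, -0.9, 0.2]
opening: 0.0735
grip_force: 0.0
```

Request:
send_rows(targets=[[0.8,-0.04,-0.015,0,-0.12],[0.8,-0.04,-0.015,0,-0.12],[0.8,-0.033,-0.017,0,-0.12],[0.8,0,0,0,0],[0.8,0,0,0,0]])

```text
time: 16.5
tool_pos: [0.3211, -0.445, 0.2594]
tool_rot: [-3.135, -0.648, -1.064]
contact_force: [-0.4, -0.6, -0.4]
opening: 0.0735
grip_force: 0.0
```

```bash
python3 - <<'E'
from h import *
o=observe();print(o["qpos"].round(3),o["tool_pos"],o["tool_rot"],o["contact_force"])
E
```

```text
[-1.104  0.067  1.979  0.072  0.449  1.474] [ 0.32110053 -0.44498954  0.25942432] [-3.13458765 -0.64830597 -1.0637548 ] [-0.4164947  -0.56706947 -0.37075172]
```

Request:
send_rows(targets=[[0.8,0,0,-0.04,-0.03],[0.8,0,0,-0.02,0],[0.8,0,0,-0.02,0],[0.8,0,0,-0.02,0],[0.8,0,0,-0.02,0]])

```text
time: 17.0
tool_pos: [0.3265, -0.451, 0.1764]
tool_rot: [-3.137, -0.598, -1.093]
contact_force: [-0.3, 1.3, 0.5]
opening: 0.0735
grip_force: 0.0
```

Request:
send_rows(targets=[[0.8,0,0,-0.02,0],[0.8,0,0,0,0],[0.8,0,0,0,0]])

```text
time: 17.3
tool_pos: [0.3273, -0.4521, 0.1665]
tool_rot: [-3.138, -0.58, -1.094]
contact_force: [0.4, 0.6, 0.6]
opening: 0.0735
grip_force: 0.0
```

Request:
send_rows(targets=[[0.8,0,0,-0.025,0],[0.8,0,0,-0.025,0],[0.8,0,0,-0.02,0],[0.8,0,0,0,0]])

```text
time: 17.7
tool_pos: [0.3343, -0.4592, 0.1296]
tool_rot: [3.141, -0.522, -1.094]
contact_force: [0.6, 0.8, -0.6]
opening: 0.0736
grip_force: 0.0
```

Request:
send_rows(targets=[[0.9,0,0,0.04,0],[0.9,0,0,0.04,0],[0.9,0,0,0.03,0],[0.9,0,0,0,0]])

```text
time: 18.1
tool_pos: [0.3355, -0.4613, 0.2468]
tool_rot: [3.141, -0.535, -1.094]
contact_force: [0.5, 0.1, -0.3]
opening: 0.0822
grip_force: 0.0
```

```bash
python3 - <<'E'
from h import *
o=observe();print(o["qpos"].round(3),o["tool_pos"],o["tool_rot"])
for n in("top","scene"):
    p,d=read_camera(n)
    if n=="top":T=p
    else:S=p
    v,u=np.mgrid[:480,:640];c=C[n]
    q=np.stack([u,v,np.ones_like(u)],-1)@np.linalg.inv(c["intrinsics"]).T*d[...,None]*[1,-1,-1]
    P=(q-c["world_to_cam"][:3,3])@c["world_to_cam"][:3,:3];P[d==0]=9
    x,y,z=P[...,0],P[...,1],P[...,2];near=(abs(x-.613)<.118)&(abs(y+.33)<.09)
    for l,m in(("tab",near&(z>.085)&(z<.125)),("all",near&(z>.012)&(z<.125))):
        r=cv2.minAreaRect((P[m][:,:2]*1000).astype(np.float32));print(n,l,m.sum(),np.round(r[0],1),np.round(r[1],1),round(r[2],1))
def c(im,x,y,w): return cv2.resize(im[y:y+w*3//4,x:x+w,::-1],(400,300),interpolation=cv2.INTER_CUBIC)
cv2.imwrite("pics/c4.png",np.hstack([c(T,370,180,140),c(S,130,160,140)]))
E
```

```text
[-1.069  0.157  1.849 -0.022  0.6    1.611] [ 0.335496   -0.4612593   0.24681827] [ 3.14146653 -0.53481779 -1.09384395]
top tab 136 [ 611.3 -325. ] [14.3 60.9] 83.3
top all 2346 [ 610.2 -323. ] [145.5 184.1] 83.1
scene tab 145 [ 614.8 -325.7] [16.3 59.2] 84.6
scene all 2558 [ 614.1 -325.1] [144.8 182.2] 83.1
```

View pics/c4.png

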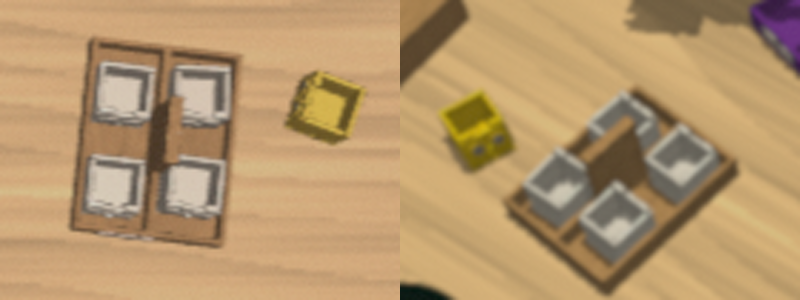

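The tray sits flat with all four owls standing. It is now at (0.613,-0.325) with yaw -0.12. I'll trim the lean slightly and regrasp.

Request:
send_rows(targets=[[0.9,0,0,-0.05,0],[0.9,0,0,-0.05,0],[0.9,0,0,-0.03,0],[0.9,0,0,-0.015,0],[0.9,0,0,0,0]])

```text
time: 18.7
tool_pos: [0.3387, -0.4636, 0.1109]
tool_rot: [3.138, -0.496, -1.094]
contact_force: [0.3, 0.1, 0.6]
opening: 0.0825
grip_force: 0.0
```

Request:
send_rows(targets=[[0.9,0,0,0.03,0],[0.9,0,0,0.04,0],[0.9,0,0,0.03,0],[0.9,0,0,0,0]])

```text
time: 19.1
tool_pos: [0.3403, -0.4663, 0.2197]
tool_rot: [3.139, -0.511, -1.094]
contact_force: [0.4, -0.2, 0.1]
opening: 0.083
grip_force: 0.0
```

Request:
send_rows(targets=[[0.9,0.035,0.0175,0,0.12],[0.9,0.035,0.0175,0,0.12],[0.9,0.035,0.0175,0,0.12],[0.9,0.035,0.0175,0,0.12],[0.9,0.035,0.0175,0,0.12]])

```text
time: 19.6
tool_pos: [0.5149, -0.3752, 0.213]
tool_rot: [3.137, -0.5, -0.489]
contact_force: [0.4, -0.1, 0.3]
opening: 0.0827
grip_force: 0.0
```

Request:
send_rows(targets=[[0.9,0.035,0.0175,0,0.12],[0.9,0.035,0.0175,0,0.12],[0.9,0.035,0.0175,0,0.12],[0.9,0,0,0,0.014],[0.9,0,0,0,0]])

```text
time: 20.1
tool_pos: [0.6186, -0.3234, 0.212]
tool_rot: [3.138, -0.497, -0.12]
contact_force: [-0.8, -0.5, -0.6]
opening: 0.0829
grip_force: 0.0
```

Request:
send_rows(targets=[[0.9,0.003,-0.0025,-0.04,0],[0.9,0,0,-0.04,0],[0.9,0,0,-0.035,0],[0.9,0,0,-0.0225,0],[0.9,0,0,0,0]])

```text
time: 20.6
tool_pos: [0.6187, -0.3251, 0.071]
tool_rot: [-3.141, -0.491, -0.124]
contact_force: [0.2, 0.2, -0.8]
opening: 0.0828
grip_force: 0.0
```

Request:
send_rows(targets=[[0,0,0,0,0],[0,0,0,0,0],[0,0,0,0,0],[0,0,0,0,0],[0,0,0,0,0]], grip_force=30)

```text
time: 21.1
tool_pos: [0.6218, -0.3261, 0.0756]
tool_rot: [3.137, -0.498, -0.12]
contact_force: [0.1, -0.2, 0.2]
opening: 0.0471
grip_force: 0.0
```

Request:
send_rows(targets=[[0,0,0,0,0],[0,0,0,0,0],[0,0,0,0,0],[0,0,0,0,0],[0,0,0,0,0]])

```text
time: 21.6
tool_pos: [0.6215, -0.3266, 0.0748]
tool_rot: [3.137, -0.498, -0.12]
contact_force: [-1.2, -2.9, 0.1]
opening: 0.0118
grip_force: 30.0
```

Request:
send_rows(targets=[[0,0,0,0,0],[0,0,0,0,0]])

```text
time: 21.8
tool_pos: [0.6215, -0.3265, 0.0748]
tool_rot: [3.138, -0.498, -0.12]
contact_force: [-0.7, -3.5, -0.1]
opening: 0.0119
grip_force: 30.0
```

Request:
send_rows(targets=[[0,0,0,0.01,0],[0,0,0,0.02,0],[0,0,0,0.03,0],[0,0,0,0.03,0],[0,0,0.005,0.025,0]])

```text
time: 22.3
tool_pos: [0.6208, -0.3203, 0.1904]
tool_rot: [3.139, -0.495, -0.12]
contact_force: [-0.5, -0.4, -5.7]
opening: 0.0117
grip_force: 30.0
```

Request:
send_rows(targets=[[0,-0.003,0.012,0.01,0.01],[0,-0.005,0.02,0,0.018],[0,-0.007,0.025,0,0.018],[0,-0.007,0.025,0,0.018],[0,-0.007,0.025,0,0.018]])

```text
time: 22.8
tool_pos: [0.5905, -0.211, 0.1977]
tool_rot: [3.141, -0.493, -0.037]
contact_force: [-0.4, -0.2, -7.0]
opening: 0.0116
grip_force: 30.0
```

Request:
send_rows(targets=[[0,-0.007,0.026,0,0.018],[0,-0.007,0.026,0,0.018],[0,-0.007,0.026,0,0.018],[0,-0.007,0.026,0,0.018],[0,-0.007,0.026,0,0.018]])

```text
time: 23.3
tool_pos: [0.5551, -0.0813, 0.1979]
tool_rot: [3.141, -0.493, 0.053]
contact_force: [-0.3, 0.3, -6.9]
opening: 0.0116
grip_force: 30.0
```

Request:
send_rows(targets=[[0,-0.007,0.026,0,0.018],[0,-0.007,0.026,0,0.018],[0,-0.007,0.026,0,0.018],[0,-0.007,0.026,0,0.018],[0,-0.007,0.026,0,0.018]])

```text
time: 23.8
tool_pos: [0.5198, 0.0481, 0.198]
tool_rot: [3.14, -0.493, 0.143]
contact_force: [-0.4, -0.3, -6.8]
opening: 0.0119
grip_force: 30.0
```

```bash
python3 - <<'E'
from h import *
o=observe();print(o["qpos"].round(3),o["tool_pos"],o["tool_rot"],o["contact_force"])
E
```

```text
[-0.134  0.141  2.007  0.256  0.532  1.103] [0.519752  0.0480544 0.1979865] [ 3.14010402 -0.49271932  0.14332932] [-0.43285019 -0.26197926 -6.82484633]
```

Request:
send_rows(targets=[[0,-0.006,0.025,0,0.018],[0,-0.006,0.025,0,0.018],[0,-0.006,0.025,0,0.018],[0,-0.006,0.025,0,0.018],[0,-0.006,0.025,0,0.018]])

```text
time: 24.3
tool_pos: [0.4896, 0.1723, 0.1979]
tool_rot: [3.139, -0.492, 0.234]
contact_force: [-0.6, -0.3, -6.2]
opening: 0.0117
grip_force: 30.0
```

Request:
send_rows(targets=[[0,-0.006,0.025,0,0.018],[0,-0.006,0.025,-0.005,0.018],[0,-0.005,0.02,-0.01,0.015],[0,-0.002,0.012,-0.015,0.006],[0,0,0,-0.01,0]])

```text
time: 24.8
tool_pos: [0.4705, 0.254, 0.1573]
tool_rot: [3.138, -0.492, 0.292]
contact_force: [0.0, -0.3, -6.7]
opening: 0.0117
grip_force: 30.0
```

Request:
send_rows(targets=[[0,0,0,0,0],[0,0,0,0,0]])

```text
time: 25.0
tool_pos: [0.4729, 0.2525, 0.1592]
tool_rot: [3.138, -0.496, 0.289]
contact_force: [-0.4, -0.1, -6.1]
opening: 0.0118
grip_force: 30.0
```

```bash
python3 - <<'E'
from h import *
o=observe();print(o["qpos"].round(3),o["tool_pos"],o["tool_rot"],o["contact_force"])
p=np.array([.6131,.3046,.0868])-o["tool_pos"];a=.293;print(p, p[0]*np.cos(a)+p[1]*np.sin(a),-p[0]*np.sin(a)+p[1]*np.cos(a))
T=read_camera("top")[0][:,:,::-1];S=read_camera("scene")[0][:,:,::-1]
def c(im,x,y,w): return cv2.resize(im[y:y+w*3//4,x:x+w],(400,300),interpolation=cv2.INTER_CUBIC)
cv2.imwrite("pics/c5.png",np.hstack([c(T,70,140,220),c(S,310,200,220)]))
E
```

```text
[ 0.374  0.234  2.022 -0.114  0.394  1.751] [0.47290685 0.25253861 0.15922704] [ 3.13803707 -0.49550829  0.28892479] [-0.35083589 -0.13555576 -6.09364483]
[ 0.14019315  0.05206139 -0.07242704] 0.14925502401856805 0.009351239974052579
```

View pics/c5.png

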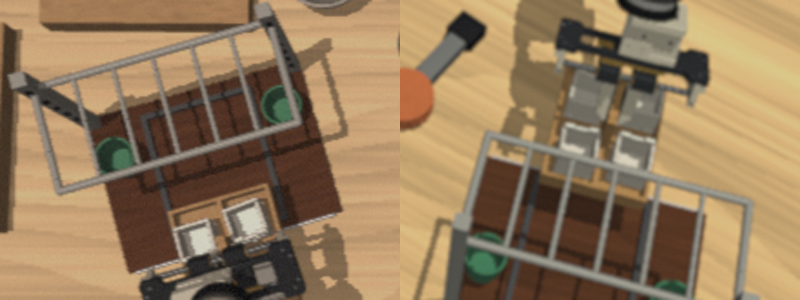

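Request:
send_rows(targets=[[0,-0.0027,0.009,0,0.004],[0,0.0095,0.003,-0.004,0],[0,0.0191,0.0058,-0.008,0],[0,0.0191,0.0058,-0.008,0],[0,0.0191,0.0058,-0.008,0]])

```text
time: 25.6
tool_pos: [0.5393, 0.2823, 0.1318]
tool_rot: [3.138, -0.499, 0.293]
contact_force: [0.4, -0.6, -6.9]
opening: 0.0119
grip_force: 30.0
```

Request:
send_rows(targets=[[0,0.0191,0.0058,-0.008,0],[0,0.0191,0.0058,-0.006,0],[0,0.0095,0.003,-0.005,0],[0,0,0,0,0],[0,0,0,0,0]])

```text
time: 26.1
tool_pos: [0.5847, 0.2966, 0.1123]
tool_rot: [3.138, -0.496, 0.293]
contact_force: [0.5, 0.0, -5.8]
opening: 0.0119
grip_force: 30.0
```

```bash
python3 - <<'E'
from h import *
o=observe();print(o["qpos"].round(3),o["tool_pos"],o["tool_rot"],o["contact_force"])
p=np.array([.6131,.3046,.0868])-o["tool_pos"];a=.293;print(p, p[0]*np.cos(a)+p[1]*np.sin(a),-p[0]*np.sin(a)+p[1]*np.cos(a))
E
```

```text
[ 0.373  0.491  1.77  -0.11   0.389  1.743] [0.58471744 0.29657642 0.11226982] [ 3.13801824 -0.49588538  0.29291319] [ 0.53547415  0.01003465 -5.81607522]
[ 0.02838256  0.00802358 -0.02546982] 0.029490360395489898 -0.0005159787418184828
```

Request:
send_rows(targets=[[0,0.0095,0.003,-0.003,0],[0,0.0095,0.003,-0.003,0],[0,0.0094,0.002,-0.003,0],[0,0,0,0,0],[0,0,0,0,0]])

```text
time: 26.6
tool_pos: [0.6137, 0.305, 0.1033]
tool_rot: [3.138, -0.497, 0.293]
contact_force: [0.2, 0.6, -6.1]
opening: 0.012
grip_force: 30.0
```

```bash
python3 - <<'E'
from h import *
o=observe();print(o["qpos"].round(3),o["tool_pos"],o["tool_rot"],o["contact_force"])
p=np.array([.6131,.3046,.0868])-o["tool_pos"];a=.293;print(p, p[0]*np.cos(a)+p[1]*np.sin(a),-p[0]*np.sin(a)+p[1]*np.cos(a))
T=read_camera("top")[0][:,:,::-1].copy();S=read_camera("scene")[0][:,:,::-1].copy()
b=o["tool_pos"][2]-.0748
pose=(o["tool_pos"][0]-.009*np.cos(a),o["tool_pos"][1]-.009*np.sin(a),o["tool_rot"][2])
def c(n,im,x,y,w):
    k=400/w;im=cv2.resize(im[y:y+w*3//4,x:x+w],(400,300),interpolation=cv2.INTER_CUBIC)
    for P,ps,col in(([(.09,.07,.03+b),(.09,-.07,.03+b),(-.09,-.07,.03+b),(-.09,.07,.03+b)],pose,(255,0,255)),([(.103,.083,.022),(.103,-.083,.022),(-.103,-.083,.022),(-.103,.083,.022)],(.6045,.302,.293),(0,255,0))):
        for q in proj(n,W(ps,P)): cv2.circle(im,tuple(np.int32((q+.5-[x,y])*k)),2,col,-1)
    return im
cv2.imwrite("pics/c6.png",np.hstack([c("top",T,100,150,160),c("scene",S,330,250,160)]))
E
```

```text
[ 0.368  0.546  1.696 -0.099  0.406  1.727] [0.61367356 0.30499113 0.10329178] [ 3.13816916 -0.49656027  0.29301335] [ 0.16518841  0.5858447  -6.12648092]
[-0.00057356 -0.00039113 -0.01649178] -0.0006620862849964795 -0.00020880628549867442
```

View pics/c6.png

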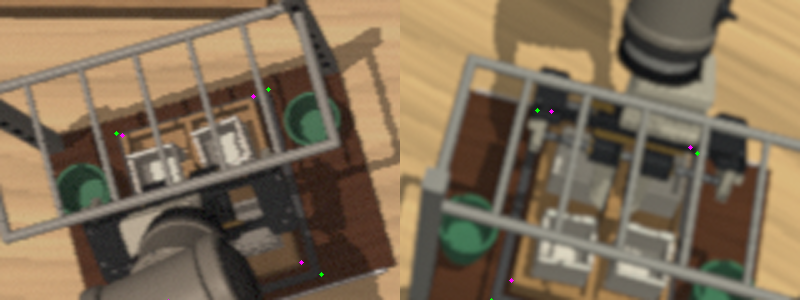

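The predicted tray corners (magenta) match the rim, and they sit inside the green frame corners. I'll lower slowly and watch the force.

Request:
send_rows(targets=[[0,-0.0005,-0.0004,-0.003,0],[0,0,0,-0.003,0],[0,0,0,-0.002,0],[0,0,0,0,0],[0,0,0,0,0]])

```text
time: 27.2
tool_pos: [0.6132, 0.3047, 0.0957]
tool_rot: [3.138, -0.497, 0.293]
contact_force: [-0.5, -0.3, -6.1]
opening: 0.0117
grip_force: 30.0
```

Request:
send_rows(targets=[[0,0,0,-0.002,0],[0,0,0,-0.002,0],[0,0,0,0,0]])

```text
time: 27.5
tool_pos: [0.613, 0.3046, 0.0913]
tool_rot: [3.138, -0.497, 0.293]
contact_force: [0.5, 0.1, -6.6]
opening: 0.0118
grip_force: 30.0
```

Request:
send_rows(targets=[[0,0,0,-0.002,0],[0,0,0,-0.0015,0],[0,0,0,-0.001,0],[0,0,0,0,0],[0,0,0,0,0]])

```text
time: 28.0
tool_pos: [0.6132, 0.3047, 0.0872]
tool_rot: [3.138, -0.497, 0.293]
contact_force: [0.6, 0.7, -5.8]
opening: 0.0118
grip_force: 30.0
```

Request:
send_rows(targets=[[0,0,0,-0.0007,0],[0,0,0,-0.0007,0],[0,0,0,0,0],[0,0,0,0,0]])

```text
time: 28.4
tool_pos: [0.6135, 0.3047, 0.0867]
tool_rot: [3.138, -0.499, 0.293]
contact_force: [-5.0, -4.0, 2.2]
opening: 0.0116
grip_force: 30.0
```

Request:
send_rows(targets=[[0.7,0,0,0,0],[0.7,0,0,0,0],[0.7,0,0,0,0],[0.7,0,0,0,0],[0.7,0,0,0,0]])

```text
time: 28.9
tool_pos: [0.6134, 0.3048, 0.086]
tool_rot: [3.138, -0.498, 0.293]
contact_force: [0.3, -0.3, -0.0]
opening: 0.0472
grip_force: 0.0
```

Request:
send_rows(targets=[[0.7,0,0,0,0],[0.7,0,0,0,0],[0.7,0,0,0,0]])

```text
time: 29.2
tool_pos: [0.6132, 0.3047, 0.0858]
tool_rot: [3.138, -0.497, 0.293]
contact_force: [0.2, 0.0, 0.1]
opening: 0.0637
grip_force: 0.0
```

Request:
send_rows(targets=[[0.7,-0.007,-0.002,0.01,0],[0.7,-0.015,-0.0045,0.015,0],[0.7,-0.019,-0.006,0.015,0],[0.7,-0.029,-0.009,0.015,0],[0.7,-0.029,-0.009,0.015,0]])

```text
time: 29.7
tool_pos: [0.5129, 0.2737, 0.1569]
tool_rot: [3.138, -0.498, 0.293]
contact_force: [-0.1, -0.2, 1.1]
opening: 0.0644
grip_force: 0.0
```

Request:
send_rows(targets=[[0.7,-0.029,-0.009,0.02,0],[0.7,-0.029,-0.009,0.02,0],[0.7,-0.02,-0.03,0.03,0],[0.7,0,-0.04,0.03,0],[0.7,0,-0.04,0.02,0]])

```text
time: 30.2
tool_pos: [0.4353, 0.1461, 0.2789]
tool_rot: [3.137, -0.502, 0.297]
contact_force: [0.8, -0.3, 0.2]
opening: 0.0642
grip_force: 0.0
```

Request:
send_rows(targets=[[0.7,0,-0.04,0,0],[0.7,0,-0.04,0,0],[0.7,0,-0.04,0,0],[0.7,0,0,0,0],[0.7,0,0,0,0]])

```text
time: 30.7
tool_pos: [0.4359, 0.0252, 0.2762]
tool_rot: [3.138, -0.498, 0.289]
contact_force: [0.5, 0.2, -0.0]
opening: 0.0641
grip_force: 0.0
```

```bash
python3 - <<'E'
from h import *
o=observe();print(o["tool_pos"],o["contact_force"])
T,dT=read_camera("top");S,dS=read_camera("scene")
for n,d in(("top",dT),("scene",dS)):
    v,u=np.mgrid[:480,:640];c=C[n]
    q=np.stack([u,v,np.ones_like(u)],-1)@np.linalg.inv(c["intrinsics"]).T*d[...,None]*[1,-1,-1]
    P=(q-c["world_to_cam"][:3,3])@c["world_to_cam"][:3,:3];P[d==0]=9
    a=.293;x=P[...,0]-.6045;y=P[...,1]-.302;z=P[...,2]
    X=x*np.cos(a)+y*np.sin(a);Y=-x*np.sin(a)+y*np.cos(a)
    m=(abs(X)<.1)&(abs(Y)<.085)
    for l,k in(("tray",m&(z>.03)&(z<.15)),("tab",m&(abs(Y)<.03)&(z>.095)&(z<.15))):
        p=np.c_[X[k],Y[k]];r=cv2.minAreaRect((p*1000).astype(np.float32));print(n,l,len(p),np.round(r[0],1),np.round(r[1],1),round(r[2],1),np.median(z[k]).round(3))
    # wall height at four sides
    for sx,sy in((1,1),(1,-1),(-1,1),(-1,-1)):
        k=m&(abs(X-sx*.045)<.03)&(abs(Y-sy*.034)<.03)&(z>.05)&(z<.1)
        print(n,sx,sy,k.sum(),np.round(np.percentile(z[k],90),3) if k.sum() else 0)
def c(im,x,y,w): return cv2.resize(im[y:y+w*3//4,x:x+w,::-1],(400,300),interpolation=cv2.INTER_CUBIC)
cv2.imwrite("pics/c7.png",np.vstack([np.hstack([c(T,100,150,160),c(S,330,260,160)]),np.hstack([cv2.resize(T[:,:,::-1],(400,300)),cv2.resize(S[:,:,::-1],(400,300))])]))
E
```

```text
[0.43587438 0.0252169  0.27619483] [ 0.49096337  0.23550576 -0.01582155]
top tray 1806 [-1.6  0.6] [166.8 191.4] 86.8 0.051
top tab 115 [0.1 3.2] [13.1 59.9] 89.6 0.111
top 1 1 94 0.071
top 1 -1 130 0.072
top -1 1 192 0.073
top -1 -1 210 0.073
scene tray 2241 [2.9 1.2] [140.4 183.1] 89.9 0.049
scene tab 153 [3.2 1. ] [12.4 61.2] 89.9 0.112
scene 1 1 215 0.072
scene 1 -1 230 0.073
scene -1 1 194 0.071
scene -1 -1 174 0.072
```

View pics/c7.png

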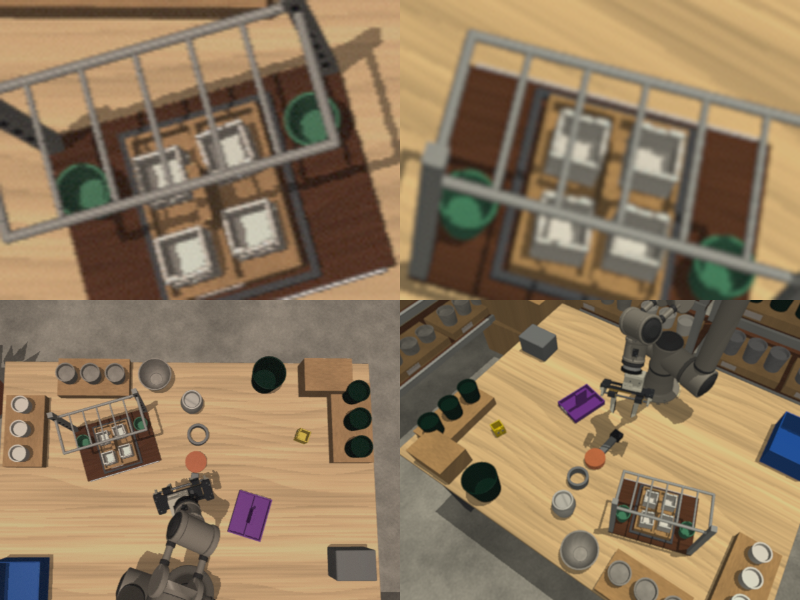

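The tray lies inside the frame with all four owls upright. The tab top is at 112 mm and the owl tops are level at about 72 mm. The other objects have not moved and the arm is clear.

```bash
python3 -c "
from cell import *
print(hand_in())"
```

```text
the job is handed in; nothing more can be done
None
```

The tray is flat in the rack's pocket with all four owl planters standing, and the job is handed in at about 31 s; on the way I set the tray down once on the bench to regrasp it, because the first tool lean could not reach the pocket.

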